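Fit the crank and raise the chin rest to its mark

TASK

Raise the chin rest to the height set for the next patient: put its loose crank on the flat-sided end of the screw at the top of the stand, feeling for the flat so that it drops fully home, then wind it by its grip until the black pointer is level with the white line on the red marker. Leave the crank sitting fully home on the screw, let go of it, and leave the things lying round about where they are.

Things in the scene. Friction and masses are not known exactly. Their poses are not given: they have to be found in the camera images.
- chin_stand: Chin-rest stand, fixed: white base plate 190 x 170 mm, two guide rods, grey bridge on top (46 x 150 mm, top at 194 mm). Origin on the worktop on the screw's axis, z up. Its -x is its front (faces the robot more or less), chin cup at +x, scale with red marker at +y. At the start the shaft's flat faces this front give or take 45 degrees; how much is not told, it must be seen or felt.
- spindle_top (a point): Centre of the top of the upright steel shaft (screw end), 226 mm above the worktop. Shaft 24 mm in diameter, 26 mm high above a round collar (44 mm wide, top at 200 mm), one side milled flat 6 mm from the axis, top rim chamfered 2.5 mm. It turns with the screw, stiffly (0.12 N m), so not when the crank is turned lightly on top of it. Axes as chin_stand's: they do not show the flat.
- collar_top (a point): Centre of the collar's top at the foot of the shaft, on which the hub's underside rests when the crank is fully home; crank_hub is then 19 mm above this point. If the flats are not lined up the hub rests on the shaft's top instead, up to 26 mm too high.
- crank_hub (a point): Centre of the hub of the loose dark steel crank (0.26 kg, stands on its hub). Hub 44 x 44 mm, 38 mm high; this point is half-way up. Its faces at the crank's +y and -y are flat, 44 mm apart: grip there. z up. Arm along -x, 20 to 25 mm wide, 10 mm thick, flush with the hub's top. Crank drops on only when the arm points the way the shaft's flat faces, within about 10 degrees.
- crank_bore (a point): Centre of the mouth of the bore, in the middle of the hub's underside; axes as crank_hub. Blind bore 25.6 mm across and 28 mm deep with one flat, 6.8 mm from the axis, on the -x (arm) side. On the shaft the crank has 5 to 10 degrees of play either way.
- crank_grip (a point): Middle of the crank's upright black grip, a cylinder 20 mm in diameter and 34 mm high that revolves freely on its pin, 65 mm from the hub's axis and 38 mm higher than crank_hub (its foot is 2 mm above the arm). Wound clockwise as seen from above, the crank raises the chin rest by 16 mm a turn; anticlockwise lowers it; it stays where it is left. Axes as crank_hub.
- pointer (a point): Tip of the black pointer at the front of the white carriage that carries the chin cup and slides up and down (at the start about 5 mm above its lower stop, travel 51 mm). Its height shows the height of the chin rest.
- marker_line (a point): End of the white line on the red marker clip (12 x 22 x 12 mm) on the scale strip beside the pointer, 18 to 30 mm above the pointer at the start. Not to be moved.
- buds: Clear tub of cotton buds, 77 mm wide and 80 mm high, standing on the worktop; origin at its foot. Leave it alone.
- penlight: Black penlight lying on the worktop, 114 mm long. Leave it alone.
- occluder: Black eye occluder paddle, 183 mm long, lying on the worktop. Leave it alone.
- lens_box: Contact lens case with a white and a blue cap, 72 mm long. Leave it alone.
- pads: Flat sealed gauze pack, 95 mm long, lying on the worktop. Leave it alone.
Not all that is in view belongs to the job. What is meant by the part that bears crank_hub is not blue or pink, and is the larger of those in its own colour.

How it is judged:
On the way:
1. the crank is fully home on the flat-sided end of the screw (distance between crank_hub and spindle_top below 0.0105 m and horizontal distance between crank_hub and spindle_top below 0.004 m and z of crank_hub in the frame of spindle_top below -0.003 m), for 0.2 s.
At the end, for the whole second after the job is handed in: The pointer is level with the white line of the red marker within 4 mm, and the crank sits fully home on the screw end (hub centre within 4 mm of the axis and within 4 mm of its seated height, tilted less than 7 degrees) (z of pointer in the frame of marker_line between -0.004 and 0.004 m and z of crank_hub in the frame of spindle_top below -0.003 m and horizontal distance between crank_hub and spindle_top below 0.004 m and angle between crank_hub's own z axis and vertical below 0.12 rad); the robot touches nothing.
It fails at once if one of the things lying round about (cotton buds, penlight, occluder, lens case, gauze pack) is moved by more than 3 cm (distance of any of buds, penlight, occluder, lens_box, pads from where it was at the start of the episode above 0.03 m).
It also fails if it takes over 72 s, if anything falls off the work surface, if the arm or the gripper's body presses on something with over 40 N, if the wrist force passes 120 N, or if a joint passes its speed limit or range.

ROBOT

A 6-joint arm with a two-finger parallel gripper is mounted at the origin on a cart in front of the work surface, level with it; the furniture and walls round the work are solid. World frame = base frame: x ahead of the robot, y to its left, z up, the work surface at z = 0. Lengths are in m, angles in rad, forces in N, time in s.
With the tool pointing down it reaches from about 0.25 to 0.725 m from the base axis. Payload 4 kg.
Tool frame: the origin (TCP) lies on the centre line of the jaws, within the pads' length; the fingertips stand 11 mm ahead of it and the grasp point (between the pads) lies 8 mm behind it; z points along the fingers, x is the direction in which the jaws open and shut, and the axes are right-handed (so a half turn about z gives the same grasp; the last joint's range is limited). The gripper opens to 85 mm and grips with 20 to 120 N. Pads are 22 mm wide; open, the fingers measure 114 mm over their backs; the gripper's body (76 mm by 85 mm) begins 54 mm behind the grasp point. The pads swing forward as they close: fully open they stand 13 mm farther back than shut.
Start: joints at [-1.21, 0.241, 0.005, 1.335, 0, 1.571], TCP at [0.177, -0.468, 0.242] pointing down, gripper open.
Joint ranges: [-2.72, 2.72], [-1.05, 1.87], [-1.09, 1.28], [-1.99, 2.15], [-1.42, 1.44], [-3.14, 3.14]. Speed limits (rad/s): [2.79, 2.79, 3.14, 3.14, 3.14, 3.14].

INTERFACE

Orientations are given as a unit quaternion [x, y, z, w].
In Python, from workcell import bot, viewer, order gives the robot as it stands. The module is installed in compiled form; this text tells all that it offers.
- The arm moves only by the tool send_rows, never from a script. Its argument "increments" is a list that holds one entry, the list of rows, each a list of 4 numbers: the shift along the tool's x, y, z in m, then the turn about the tool's z in degrees. A call has exactly 8 rows; each row shifts and turns the pose as measured when the row begins, along the tool's axes as they then stand; what a row does not reach is not made up. A row lasts 1/10 s, in which the tool goes at most 50 mm and 8.59 degrees, less where a joint would pass 70% of its speed; a pose out of reach is approached as far as the arm can. A call is refused whole if a number of a shift passes 0.05 or a number of a turn 8.59, either way. A call with a gripper value outside its range is refused whole. "hand" is the closure, from -1 (fully open) to 1 (shut), so that 0 is half open, set as the call begins (left out, the last holds). The fingers move at their own pace and stop on an object; the grip force is fixed at half the most. Time passes only in rows, so rows that do not move let the fingers close, or fill a call up. It gives the time, the measured TCP pose, the force and the opening at its end, in the units of the state.
- bot.get_obs(): the state, without advancing time (a new reading comes with each control period).
- viewer.camera(name): name is "side" or "top" or "wrist"; returns a dict with "image" (400x640x3 uint8, red, green, blue), "range_z" (400x640 float32, m along the optical axis (not along the pixel's ray), 0 where there is no reading), "camera_matrix" (3x3 intrinsics, pixels), "eye" and "rotation" of the camera in the world. Camera axes: x right, y down, z forward; pixel columns grow to the right and rows downward; lengths in m; the calibration is good to about 2 mm. A picture is of the moment at which its call begins.
- order.job_done(): hands the job in, once; it reports no verdict.
The state is a dict: "clock": time; "joint_pos": joint angles; "joint_vel": joint speeds; "tau": joint torques, N m; "eef_pos": TCP position; "tool_rot": TCP orientation; "ft_force": force on the tool from outside, world axes, zero at the start; "ft_torque": the same for the moment, N m; "grip_width": finger opening in m.
Only numpy, scipy, OpenCV 4.12 (cv2) and the standard library are available. Lean on these libraries where they do the work, as an engineer would, in place of code of your own. Each camera call takes 0.05 s, during which the arm holds its last target.

## Working session

There is one attempt and no reset: what is moved stays moved. The work goes in short steps, Python scripts to look and compute and a tool call to move; the robot and the scene stay as the last step left them, time stands still between calls to the robot, and variables do not carry over. Pictures are saved under pics/ and viewed, and the job is handed in when it is done.

Besides the shell and the picture viewer there is one more tool, called after "Call:" as a command line: name --argument value ..., lists and objects as JSON in quotes. send_rows: Moves the arm, as the interface text tells. Its arguments: {"type":"object","properties":{"increments":{"type":"array","items":{"type":"array","items":{"type":"array","items":{"type":"number"}}}},"hand":{"type":"number"}},"required":["increments"]}

```bash
mkdir -p pics; cat > h.py <<'E'
import numpy as np, cv2
from workcell import bot, viewer, order
def cam(n,save=None):
    c=viewer.camera(n)
    if save: cv2.imwrite('pics/'+save+'.png',cv2.cvtColor(c['image'],cv2.COLOR_RGB2BGR)); np.savez('pics/'+save+'.npz',**c)
    return c
def pts(c):
    K=np.array(c['camera_matrix']);z=c['range_z'];v,u=np.mgrid[0:400,0:640]
    P=np.stack([(u-K[0,2])/K[0,0]*z,(v-K[1,2])/K[1,1]*z,z],-1)
    return P@np.array(c['rotation']).T+np.array(c['eye'])
def plane(c,u,v,h):
    K=np.array(c['camera_matrix']);d=np.array(c['rotation'])@np.array([(u-K[0,2])/K[0,0],(v-K[1,2])/K[1,1],1])
    e=np.array(c['eye']);return e+d*(h-e[2])/d[2]
def load(n): return dict(np.load('pics/'+n+'.npz'))
E
python3 - <<'E'
from h import *
print(bot.get_obs())
for n in ['side','top','wrist']:
    c=cam(n,n+'0');print(n,c['eye'],c['rotation'],c['camera_matrix'])
E
```

```text
{'clock': 0.0, 'joint_pos': array([-1.21001543e+00,  2.41434602e-01,  3.68723644e-03,  1.33521335e+00,
        5.23548964e-06,  1.57080321e+00]), 'joint_vel': array([-0.00201482,  0.00143756, -0.00177221,  0.0004095 ,  0.0010943 ,
       -0.00137343]), 'tau': array([ 4.18693689e-04, -3.72320616e+01,  2.52407581e+01,  1.70367962e-02,
       -1.27371317e-05, -4.14665262e-07]), 'eef_pos': array([ 0.17628069, -0.46721852,  0.24138804]), 'tool_rot': array([ 8.22495270e-01, -5.68770921e-01, -8.88617083e-04, -6.17669017e-04]), 'ft_force': array([-0.01493065,  0.40285667,  0.36202354]), 'ft_torque': array([ 0.03163582, -0.02852005,  0.05583122]), 'grip_width': 0.08540207285459142}
side [ 0.34138275 -1.0157046   0.58618686] [ 0.83113479 -0.04797381  0.04109648 -0.55247132] [[473.76463724   0.         319.29646327]
 [  0.         473.76463724 204.54208354]
 [  0.           0.           1.        ]]
top [0.34688871 0.00931    1.18490356] [-0.69742364  0.71300809 -0.04788543  0.05409919] [[440.69087462   0.         321.19443836]
 [  0.         440.69087462 195.97020174]
 [  0.           0.           1.        ]]
wrist [ 0.25551813 -0.43813474  0.37336404] [ 0.81136259 -0.56110438 -0.09364566  0.13447348] [[320.66817528   0.         313.71328134]
 [  0.         320.66817528 203.94114265]
 [  0.           0.           1.        ]]
```

Rotation is a quaternion; fix helper, then view.

```bash
sed -i "s/^import numpy as np, cv2/import numpy as np, cv2\nfrom scipy.spatial.transform import Rotation as R/; s/np.array(c\['rotation'\])/R.from_quat(c['rotation']).as_matrix()/g" h.py; python3 -c "
from h import *
print(plane(load('top0'),320,200,0))"
```

```text
[0.50826869 0.02137746 0.        ]
```

View pics/top0.png

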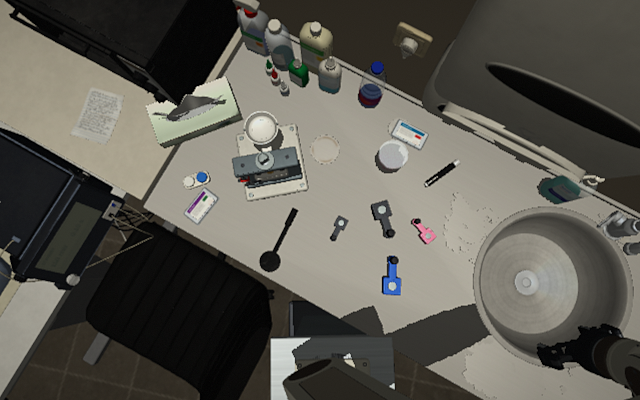

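View pics/side0.png

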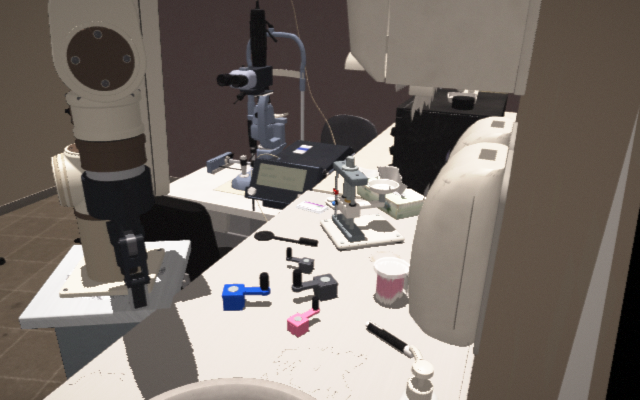

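View pics/wrist0.png

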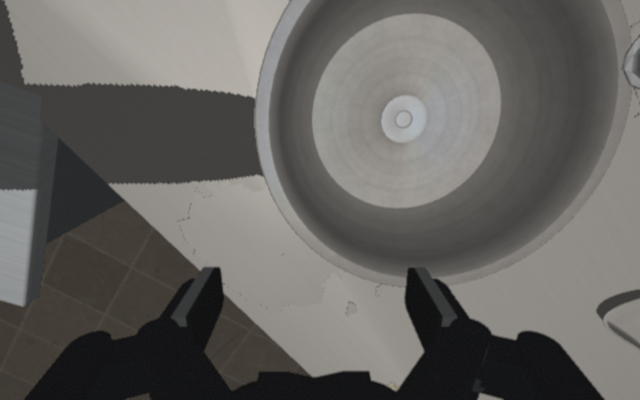

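The top view shows four cranks: blue (391,275), pink (424,231), a small dark one (338,228) and a large dark one (383,217). The dark pair are the only ones that aren't blue or pink, and the larger of them at (383,217) is the one meant. The stand is at (268,160). I'll enlarge both to confirm.

```bash
python3 - <<'E'
from h import *
c=load('top0');P=pts(c)
a=c['image'][190:250,320:410];b=c['image'][100:205,220:340]
f=lambda a,s:cv2.resize(cv2.cvtColor(a,cv2.COLOR_RGB2BGR),None,fx=s,fy=s,interpolation=cv2.INTER_CUBIC)
A=f(a,6);B=f(b,5)
cv2.imwrite('pics/crA.png',A);cv2.imwrite('pics/crB.png',B)
for (u,v) in [(383,217),(338,228),(383,232),(380,208),(268,160),(391,275),(424,231),(392,155),(289,165)]: print((u,v),P[v,u].round(3))
E
```

```text
(383, 217) [ 0.454 -0.142  0.042]
(338, 228) [ 0.429 -0.025  0.028]
(383, 232) [ 0.418 -0.146 -0.002]
(380, 208) [ 0.478 -0.136  0.037]
(268, 160) [0.576 0.136 0.202]
(391, 275) [ 0.305 -0.157  0.036]
(424, 231) [ 0.416 -0.249  0.028]
(392, 155) [ 0.609 -0.166  0.084]
(289, 165) [0.565 0.089 0.191]
```

View pics/crA.png

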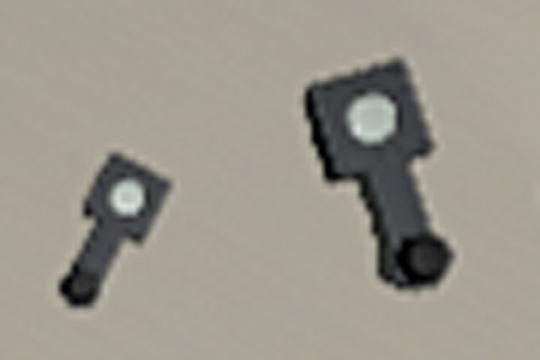

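View pics/crB.png

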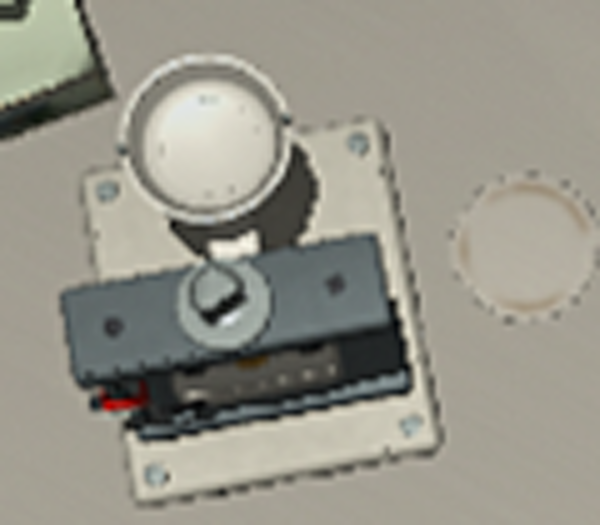

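```bash
python3 - <<'E'
from h import *
c=load('top0');P=pts(c);im=c['image'].astype(int)
h=plane(c,320+372/6-.4,190+118/6-.4,.038);g=plane(c,320+424/6-.4,190+257/6-.4,.074)
print('hub',h,'grip',g,'armdir',np.degrees(np.arctan2(*(g-h)[[1,0]])),np.linalg.norm((g-h)[:2]))
# hub by mask: depth 25..50mm in window
W=np.zeros((400,640),bool);W[195:245,365:400]=1
m=W&(P[...,2]>.028)&(P[...,2]<.046)&(im.max(-1)<150); q=P[m][:,:2]; 
dark=(W&(im.max(-1)<95)).astype(np.uint8)
n,l,s,ce=cv2.connectedComponentsWithStats(dark);print(s,ce)
print(len(q),cv2.minAreaRect(q[q[:,0]>h[0]-.021].astype(np.float32)), cv2.minAreaRect(q.astype(np.float32)))
# white disc on hub
d=(W&(im.min(-1)>180)); 
v,u=np.nonzero(W&(im.min(-1)>150)&(P[...,2]>.03));print('disc',u.mean(),v.mean(),plane(c,u.mean(),v.mean(),.038))
# stand bridge
S=np.zeros((400,640),bool);S[100:205,220:310]=1
b=S&(abs(P[...,2]-.194)<.004);q=P[b][:,:2];print('bridge',len(q),cv2.minAreaRect(q.astype(np.float32)))
b=S&(abs(P[...,2]-.226)<.006);q=P[b];print('shaft',len(q),q.mean(0)); print(q.round(3).tolist())
print('collar',plane(c,220+222/5-.4,100+302/5-.4,.2))
for n in ['wrist','side']:
  w=load(n+'0');print(R.from_quat(w['rotation']).as_matrix().round(3))
E
```

```text
hub [ 0.47498117 -0.13953782  0.038     ] grip [ 0.41193544 -0.15420763  0.074     ] armdir -166.90119854826818 0.0647299544791852
[[     0      0    640    400 255567]
 [   371    200     24     38    433]] [[319.39204983 199.46847989]
 [383.2147806  218.1039261 ]]
357 ((0.4743671119213104, -0.13989754021167755), (0.046347830444574356, 0.0438530296087265), 14.744047164916992) ((0.44936010241508484, -0.14678232371807098), (0.09847657382488251, 0.04373461380600929), 15.623589515686035)
disc 381.46666666666664 210.33333333333334 [ 0.47218582 -0.1390748   0.038     ]
bridge 962 ((0.5766992568969727, 0.14436927437782288), (0.04638837277889252, 0.14952974021434784), 9.52566146850586)
shaft 73 [0.57820944 0.14564051 0.22487984]
[[0.588, 0.151, 0.222], [0.587, 0.149, 0.225], [0.586, 0.146, 0.226], [0.586, 0.144, 0.226], [0.586, 0.142, 0.226], [0.586, 0.14, 0.225], [0.587, 0.138, 0.224], [0.585, 0.154, 0.221], [0.584, 0.151, 0.226], [0.584, 0.149, 0.225], [0.585, 0.147, 0.224], [0.583, 0.144, 0.23], [0.584, 0.142, 0.227], [0.584, 0.14, 0.225], [0.585, 0.138, 0.223], [0.585, 0.136, 0.222], [0
[... 785 characters left out ...]
 0.227], [0.575, 0.144, 0.224], [0.575, 0.142, 0.225], [0.576, 0.14, 0.222], [0.575, 0.138, 0.225], [0.573, 0.156, 0.225], [0.572, 0.153, 0.228], [0.573, 0.151, 0.225], [0.573, 0.149, 0.226], [0.573, 0.147, 0.224], [0.573, 0.144, 0.225], [0.572, 0.142, 0.226], [0.573, 0.14, 0.224], [0.571, 0.153, 0.225], [0.571, 0.151, 0.226], [0.571, 0.149, 0.223], [0.571, 0.147, 0.223], [0.571, 0.145, 0.221], [0.571, 0.143, 0.222], [0.568, 0.151, 0.225], [0.568, 0.149, 0.227], [0.569, 0.147, 0.223], [0.567, 0.149, 0.221]]
collar [0.5763132  0.14555058 0.2       ]
[[ 0.353 -0.885 -0.303]
 [-0.936 -0.334 -0.113]
 [-0.001  0.323 -0.946]]
[[ 0.992 -0.034  0.121]
 [-0.125 -0.385  0.914]
 [ 0.015 -0.922 -0.386]]
```

```bash
cat >> h.py <<'E'
def pose():
    o=bot.get_obs();x=R.from_quat(o['tool_rot']).as_matrix()
    return np.array(o['eef_pos']),np.degrees(np.arctan2(x[1,0],x[0,0])),o
def plan(t,psi,n,p=None,s=None,turn=None):
    if p is None: p,s,_=pose()
    p=np.array(p,float);d=(np.array(t)-p)/n
    dp=(psi-s+180)%360-180 if turn is None else turn
    k=0
    for i in range(n):
        a=np.radians(s+dp*i/n);X=np.array([np.cos(a),np.sin(a)]);Y=np.array([X[1],-X[0]])
        print([round(float(d[:2]@X),3),round(float(d[:2]@Y),3),round(float(-d[2]),3),round(-dp/n,1)],end=', ' if (i+1)%8 else '\n')
    print()
def st():
    p,s,o=pose();print('t',round(o['clock'],2),p.round(4),'psi',round(s,1),'F',np.round(o['ft_force'],1),'M',np.round(o['ft_torque'],2),'w',round(o['grip_width'],4),'q',np.round(o['joint_pos'],2), 'tilt',np.round(R.from_quat(o['tool_rot']).as_matrix()[:,2],3))
E
python3 -c "
from h import *
st();plan([.56,.142,.30],101,24,turn=170.4)"
```

```text
t 0.15 [ 0.1763 -0.4674  0.2416] psi -69.3 F [ 0.2 -0.2  0.2] M [-0.04  0.04  0.01] w 0.0859 q [-1.21  0.24  0.    1.34 -0.    1.57] tilt [-0.001  0.002 -1.   ]
[-0.018, -0.024, -0.002, -7.1], [-0.015, -0.026, -0.002, -7.1], [-0.012, -0.028, -0.002, -7.1], [-0.008, -0.029, -0.002, -7.1], [-0.005, -0.03, -0.002, -7.1], [-0.001, -0.03, -0.002, -7.1], [0.003, -0.03, -0.002, -7.1], [0.007, -0.029, -0.002, -7.1]
[0.01, -0.028, -0.002, -7.1], [0.014, -0.027, -0.002, -7.1], [0.017, -0.025, -0.002, -7.1], [0.02, -0.023, -0.002, -7.1], [0.022, -0.02, -0.002, -7.1], [0.025, -0.017, -0.002, -7.1], [0.027, -0.014, -0.002, -7.1], [0.028, -0.011, -0.002, -7.1]
[0.029, -0.007, -0.002, -7.1], [0.03, -0.003, -0.002, -7.1], [0.03, 0.0, -0.002, -7.1], [0.03, 0.004, -0.002, -7.1], [0.029, 0.008, -0.002, -7.1], [0.028, 0.011, -0.002, -7.1], [0.026, 0.015, -0.002, -7.1], [0.024, 0.018, -0.002, -7.1]
```

Call:
send_rows --increments '[[[-0.018, -0.024, -0.002, -7.1], [-0.015, -0.026, -0.002, -7.1], [-0.012, -0.028, -0.002, -7.1], [-0.008, -0.029, -0.002, -7.1], [-0.005, -0.03, -0.002, -7.1], [-0.001, -0.03, -0.002, -7.1], [0.003, -0.03, -0.002, -7.1], [0.007, -0.029, -0.002, -7.1]]]' --hand -1

```text
clock: 0.95
eef_pos: [0.3034, -0.2562, 0.2551]
tool_rot: [0.996, -0.094, -0.002, -0.003]
ft_force: [-0.5, 0.0, 0.0]
grip_width: 0.0853
```

```bash
python3 -c "
from h import *
st();plan([.56,.142,.30],101,16)"
```

```text
t 0.95 [ 0.3034 -0.2562  0.2551] psi -10.7 F [-0.5  0.   0. ] M [-0.03 -0.02  0.05] w 0.0853 q [-0.7   0.04 -0.2   1.34  0.    1.06] tilt [-0.004  0.006 -1.   ]
[0.011, -0.027, -0.003, np.float64(-7.0)], [0.014, -0.026, -0.003, np.float64(-7.0)], [0.017, -0.024, -0.003, np.float64(-7.0)], [0.02, -0.022, -0.003, np.float64(-7.0)], [0.023, -0.019, -0.003, np.float64(-7.0)], [0.025, -0.016, -0.003, np.float64(-7.0)], [0.027, -0.013, -0.003, np.float64(-7.0)], [0.028, -0.01, -0.003, np.float64(-7.0)]
[0.029, -0.006, -0.003, np.float64(-7.0)], [0.029, -0.003, -0.003, np.float64(-7.0)], [0.03, 0.001, -0.003, np.float64(-7.0)], [0.029, 0.005, -0.003, np.float64(-7.0)], [0.028, 0.008, -0.003, np.float64(-7.0)], [0.027, 0.011, -0.003, np.float64(-7.0)], [0.026, 0.015, -0.003, np.float64(-7.0)], [0.024, 0.018, -0.003, np.float64(-7.0)]
```

Call:
send_rows --increments '[[[0.011, -0.027, -0.003, -7.2], [0.014, -0.026, -0.003, -7.2], [0.017, -0.024, -0.003, -7.2], [0.02, -0.022, -0.003, -7.2], [0.023, -0.019, -0.003, -7.2], [0.025, -0.016, -0.003, -7.2], [0.027, -0.013, -0.003, -7.2], [0.028, -0.01, -0.003, -7.2]]]'

```text
clock: 1.75
eef_pos: [0.427, -0.0427, 0.2792]
tool_rot: [0.909, 0.417, -0.002, -0.005]
ft_force: [0.5, -1.5, -0.3]
grip_width: 0.0857
```

Call:
send_rows --increments '[[[0.029, -0.006, -0.003, -7.2], [0.029, -0.003, -0.003, -7.2], [0.03, 0.001, -0.003, -7.2], [0.029, 0.005, -0.003, -7.2], [0.028, 0.008, -0.003, -7.2], [0.027, 0.011, -0.003, -7.2], [0.026, 0.015, -0.003, -7.2], [0.01, 0.008, 0, -7.2]]]'

```text
clock: 2.55
eef_pos: [0.5292, 0.1633, 0.2986]
tool_rot: [0.576, 0.817, -0.001, -0.006]
ft_force: [-0.0, -0.9, -0.7]
grip_width: 0.0854
```

```bash
python3 -c "
from h import *
st();c=cam('wrist','w1');P=pts(c)
b=abs(P[...,2]-.226)<.006;v,u=np.nonzero(b);print(u.min(),u.max(),v.min(),v.max())"
```

```text
t 2.55 [0.5292 0.1633 0.2986] psi 109.6 F [-0.  -0.9 -0.7] M [-0.07 -0.03 -0.01] w 0.0854 q [ 0.29  0.34  0.29  1.53  0.01 -0.05] tilt [-0.011  0.006 -1.   ]
252 284 258 284
```

View pics/w1.png

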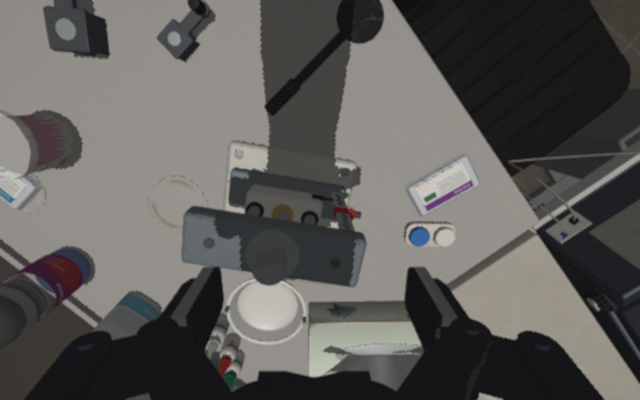

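The wrist view shows the shaft's top near (268,270), the bridge across (275,245), and the red marker and black pointer near (345,210). I'll enlarge both.

```bash
python3 - <<'E'
from h import *
c=load('w1');P=pts(c)
f=lambda a,s,g:np.clip(cv2.resize(cv2.cvtColor(a,cv2.COLOR_RGB2BGR),None,fx=s,fy=s,interpolation=cv2.INTER_CUBIC).astype(float)*g,0,255).astype(np.uint8)
A=f(c['image'][225:295,235:310],8,1.8);B=f(c['image'][175:235,295:380],6,1.8)
cv2.imwrite('pics/w1a.png',A);cv2.imwrite('pics/w1b.png',B)
m=abs(P[...,2]-.226)<.005
v,u=np.nonzero(m)
q=np.array([plane(c,a,b,.226)[:2] for a,b in zip(u,v)])
h=cv2.convexHull(np.c_[u,v].astype(np.int32))[:,0]
print(h.tolist(), len(u)); print(cv2.minEnclosingCircle(q.astype(np.float32)))
for a,b in h: print((a,b),plane(c,a,b,.226)[:2].round(4))
b=abs(P[...,2]-.2)<.003;q=P[b][:,:2];q=q[np.linalg.norm(q-[.577,.145],axis=1)<.03];print('collar',cv2.minEnclosingCircle(q.astype(np.float32)),len(q))
b=abs(P[...,2]-.194)<.003;q=P[b][:,:2];q=q[np.linalg.norm(q-[.577,.145],axis=1)<.1];print('bridge',cv2.minAreaRect(q.astype(np.float32)),len(q))
E
```

```text
[[284, 274], [282, 278], [278, 282], [276, 283], [273, 284], [264, 284], [261, 283], [259, 282], [254, 277], [252, 273], [252, 267], [253, 265], [263, 262], [278, 258], [279, 258], [282, 261], [283, 263], [284, 266]] 656
((0.5751425623893738, 0.14521826803684235), 0.012507070787250996)
(np.int32(284), np.int32(274)) [0.5746 0.1567]
(np.int32(282), np.int32(278)) [0.5782 0.1563]
(np.int32(278), np.int32(282)) [0.5824 0.1546]
(np.int32(276), np.int32(283)) [0.5837 0.1534]
(np.int32(273), np.int32(284)) [0.5852 0.1516]
(np.int32(264), np.int32(284)) [0.5874 0.1454]
(np.int32(261), np.int32(283)) [0.5873 0.1431]
(np.int32(259), np.int32(282)) [0.587  0.1414]
(np.int32(254), np.int32(277)) [0.5842 0.1368]
(np.int32(252), np.int32(273)) [0.5815 0.1345]
(np.int32(252), np.int32(267)) [0.5767 0.1332]
(np.int32(253), np.int32(265)) [0.575  0.1334]
(np.int32(263), np.int32(262)) [0.5703 0.1395]
(np.int32(278), np.int32(258)) [0.5637 0.1486]
(np.int32(279), np.int32(258)) [0.5634 0.1493]
(np.int32(282), np.int32(261)) [0.565  0.1521]
(np.int32(283), np.int32(263)) [0.5663 0.1532]
(np.int32(284), np.int32(266)) [0.5684 0.1546]
collar ((0.5766000151634216, 0.14497098326683044), 0.02209974080324173) 1277
bridge ((0.5764379501342773, 0.14476725459098816), (0.046192023903131485, 0.14913618564605713), 9.677292823791504) 6905
```

View pics/w1a.png

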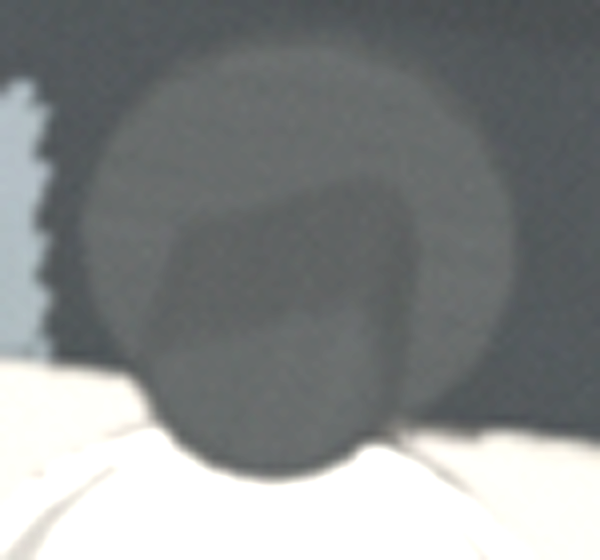

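View pics/w1b.png

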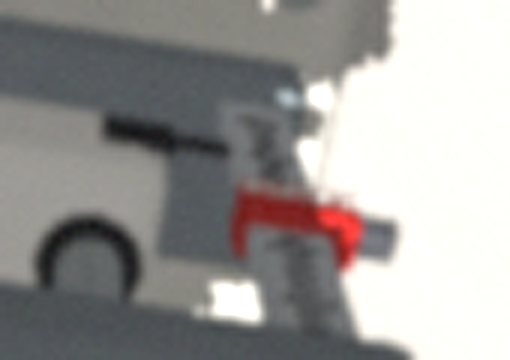

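```bash
python3 - <<'E'
from h import *
c=load('w1')
def ln(a,b,z):
    p,q=[plane(c,235+u/8-.45,225+v/8-.45,z)[:2] for u,v in (a,b)]
    d=q-p;n=np.array([-d[1],d[0]])/np.linalg.norm(d)
    if n[0]>0:n=-n
    print(p,q,np.linalg.norm(d),'flat dir',np.degrees(np.arctan2(n[1],n[0])),'crank yaw',np.degrees(np.arctan2(-n[1],-n[0])),'dist from axis',n@(p-[.5766,.1450]))
ln((188,215),(385,180),.2)
ln((165,350),(375,295),.2255)
ln((160,350),(380,310),.2255)
E
```

```text
[0.57731203 0.13365017] [0.56714988 0.15098482] 0.020093765654301893 flat dir -149.6197513808932 crank yaw 30.38024861910682 dist from axis 0.005125764849742778
[0.57730844 0.13563045] [0.56573776 0.1518182 ] 0.01989783379209919 flat dir -144.44358165013315 crank yaw 35.55641834986687 dist from axis 0.004872089788723477
[0.57745748 0.13520489] [0.56702826 0.15270323] 0.02037058173946771 flat dir -149.20454224348026 crank yaw 30.795457756519745 dist from axis 0.004278270554632579
```

```bash
python3 - <<'E'
from h import *
c=load('w1');print(plane(c,66,29,.038))
st();plan([.474,-.1395,.12],104.5,16)
E
```

```text
[ 0.47581919 -0.13982418  0.038     ]
t 2.6 [0.5295 0.1643 0.298 ] psi 109.8 F [ 0.7  0.3 -0.7] M [ 0.1  -0.08  0.03] w 0.0853 q [ 0.3   0.34  0.29  1.53  0.01 -0.05] tilt [-0.012  0.007 -1.   ]
[-0.017, -0.01, 0.011, np.float64(0.3)], [-0.017, -0.01, 0.011, np.float64(0.3)], [-0.017, -0.01, 0.011, np.float64(0.3)], [-0.017, -0.009, 0.011, np.float64(0.3)], [-0.017, -0.009, 0.011, np.float64(0.3)], [-0.017, -0.009, 0.011, np.float64(0.3)], [-0.017, -0.009, 0.011, np.float64(0.3)], [-0.017, -0.009, 0.011, np.float64(0.3)]
[-0.017, -0.009, 0.011, np.float64(0.3)], [-0.017, -0.009, 0.011, np.float64(0.3)], [-0.017, -0.009, 0.011, np.float64(0.3)], [-0.017, -0.009, 0.011, np.float64(0.3)], [-0.017, -0.009, 0.011, np.float64(0.3)], [-0.017, -0.008, 0.011, np.float64(0.3)], [-0.017, -0.008, 0.011, np.float64(0.3)], [-0.017, -0.008, 0.011, np.float64(0.3)]
```

Call:
send_rows --increments '[[[-0.03, -0.017, 0.005, 0.5], [-0.03, -0.017, 0.005, 0.5], [-0.03, -0.017, 0.01, 0.5], [-0.03, -0.017, 0.015, 0.5], [-0.03, -0.017, 0.02, 0.5], [-0.03, -0.016, 0.02, 0.5], [-0.03, -0.016, 0.02, 0.5], [-0.03, -0.016, 0.02, 0.5]]]'

```text
clock: 3.4
eef_pos: [0.4724, -0.1106, 0.1776]
tool_rot: [0.607, 0.794, -0.001, -0.005]
ft_force: [0.2, 0.1, -0.3]
grip_width: 0.0851
```

```bash
python3 - <<'E'
from h import *
c=cam('wrist','w2');st();plan([.4745,-.1395,.10],104.5,8)
P=pts(c);im=c['image'].astype(int)
m=(P[...,2]>.030)&(P[...,2]<.045)&(np.linalg.norm(P[...,:2]-[.4745,-.1395],axis=-1)<.05);q=P[m][:,:2]
print(len(q),cv2.minAreaRect(q.astype(np.float32)));
a=np.radians(14.5);x=(q-[.4745,-.1395])@[np.cos(a),np.sin(a)]
print(cv2.minAreaRect(q[x>-.018].astype(np.float32)))
E
```

```text
t 3.45 [ 0.469  -0.1145  0.1741] psi 104.9 F [-2.1 -3.  -1.5] M [-0.15  0.1   0.03] w 0.0854 q [-0.24  0.26 -0.15  1.18 -0.   -0.5 ] tilt [-0.017  0.003 -1.   ]
[-0.003, -0.0, 0.009, np.float64(0.0)], [-0.003, -0.0, 0.009, np.float64(0.0)], [-0.003, -0.0, 0.009, np.float64(0.0)], [-0.003, -0.0, 0.009, np.float64(0.0)], [-0.003, -0.0, 0.009, np.float64(0.0)], [-0.003, -0.0, 0.009, np.float64(0.0)], [-0.003, -0.0, 0.009, np.float64(0.0)], [-0.003, -0.0, 0.009, np.float64(0.0)]

3201 ((0.4614711105823517, -0.14359574019908905), (0.07247515022754669, 0.04391101747751236), 14.950418472290039)
((0.47692054510116577, -0.1395123153924942), (0.0406501404941082, 0.04389683157205582), 14.684195518493652)
```

View pics/w2.png

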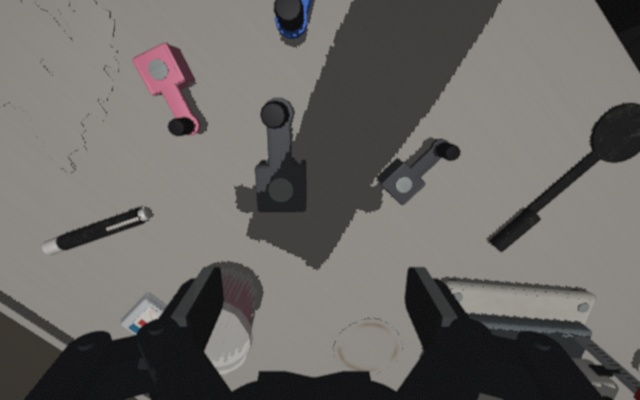

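```bash
python3 - <<'E'
from h import *
st();plan([.475,-.1397,.06],104.8,6)
E
```

```text
t 3.45 [ 0.469  -0.1145  0.1741] psi 104.9 F [-2.1 -3.  -1.5] M [-0.15  0.1   0.03] w 0.0854 q [-0.24  0.26 -0.15  1.18 -0.   -0.5 ] tilt [-0.017  0.003 -1.   ]
[-0.004, -0.0, 0.019, np.float64(0.0)], [-0.004, -0.0, 0.019, np.float64(0.0)], [-0.004, -0.0, 0.019, np.float64(0.0)], [-0.004, -0.0, 0.019, np.float64(0.0)], [-0.004, -0.0, 0.019, np.float64(0.0)], [-0.004, -0.0, 0.019, np.float64(0.0)],
```

Call:
send_rows --increments '[[[-0.005, 0, 0.019, 0], [-0.005, 0, 0.019, 0], [-0.004, 0, 0.019, 0], [-0.004, 0, 0.019, 0], [-0.004, 0, 0.019, 0], [-0.002, 0, 0.01, 0], [0, 0, 0, 0], [0, 0, 0, 0]]]'

```text
clock: 4.25
eef_pos: [0.4665, -0.1428, 0.064]
tool_rot: [0.62, 0.785, -0.006, -0.01]
ft_force: [0.9, 0.5, 0.3]
grip_width: 0.0854
```

```bash
python3 - <<'E'
from h import *
st();plan([.475,-.1397,.016],104.8,5)
E
```

```text
t 4.25 [ 0.4665 -0.1428  0.064 ] psi 103.4 F [0.9 0.5 0.3] M [0.02 0.02 0.02] w 0.0854 q [-0.3   0.39 -0.29  0.92 -0.   -0.53] tilt [-0.023  0.004 -1.   ]
[0.0, 0.002, 0.01, np.float64(-0.3)], [0.0, 0.002, 0.01, np.float64(-0.3)], [0.0, 0.002, 0.01, np.float64(-0.3)], [0.0, 0.002, 0.01, np.float64(-0.3)], [0.0, 0.002, 0.01, np.float64(-0.3)],
```

Call:
send_rows --increments '[[[0, 0.003, 0.012, -0.3], [0, 0.003, 0.012, -0.3], [0, 0.002, 0.012, -0.3], [0, 0.002, 0.01, -0.3], [0, 0.001, 0.003, -0.2], [0, 0, 0, 0], [0, 0, 0, 0], [0, 0, 0, 0]]]'

```text
clock: 5.05
eef_pos: [0.4787, -0.1394, 0.0123]
tool_rot: [0.609, 0.793, -0.005, -0.009]
ft_force: [0.5, 0.0, 0.4]
grip_width: 0.0852
```

```bash
python3 - <<'E'
from h import *
st();plan([.475,-.1397,.016],104.8,2)
E
```

```text
t 5.05 [ 0.4787 -0.1394  0.0123] psi 104.9 F [0.5 0.  0.4] M [-0.01 -0.03  0.01] w 0.0852 q [-0.28  0.48 -0.32  0.8  -0.   -0.54] tilt [-0.02   0.003 -1.   ]
[0.0, -0.002, -0.002, np.float64(0.1)], [0.0, -0.002, -0.002, np.float64(0.1)],
```

Call:
send_rows --hand 1 --increments '[[[0, -0.004, -0.003, 0], [0, 0, 0, 0], [0, 0, 0, 0], [0, 0, 0, 0], [0, 0, 0, 0], [0, 0, 0, 0], [0, 0, 0, 0], [0, 0, 0, 0]]]'

```text
clock: 5.85
eef_pos: [0.4753, -0.1408, 0.0171]
tool_rot: [0.609, 0.793, -0.004, -0.008]
ft_force: [-0.5, 0.2, 0.5]
grip_width: 0.0434
```

```bash
python3 -c "
from h import *
st()"
```

```text
t 5.85 [ 0.4753 -0.1408  0.0171] psi 104.9 F [-0.5  0.2  0.5] M [-0.   -0.05 -0.04] w 0.0434 q [-0.29  0.46 -0.32  0.8  -0.   -0.55] tilt [-0.017  0.003 -1.   ]
```

Call:
send_rows --increments '[[[0, 0, -0.01, 0], [0, 0, -0.02, 0], [0, 0, -0.03, 0], [0, 0, -0.03, 0], [0.01, 0.002, -0.03, -1], [0.02, 0.006, -0.03, -2], [0.02, 0.008, -0.03, -2], [0.02, 0.01, -0.03, -2]]]'

```text
clock: 6.65
eef_pos: [0.4769, -0.0657, 0.2315]
tool_rot: [0.56, 0.828, -0.007, -0.016]
ft_force: [0.9, 0.5, -2.4]
grip_width: 0.0431
```

```bash
python3 - <<'E'
from h import *
st();plan([.5766,.145,.275],121,10)
E
```

```text
t 6.65 [ 0.4769 -0.0657  0.2315] psi 111.8 F [ 0.9  0.5 -2.4] M [-0.03 -0.2   0.01] w 0.0431 q [-0.14  0.24 -0.03  1.34  0.   -0.52] tilt [-0.034  0.007 -0.999]
[0.016, 0.017, -0.004, np.float64(-0.9)], [0.016, 0.017, -0.004, np.float64(-0.9)], [0.015, 0.018, -0.004, np.float64(-0.9)], [0.015, 0.018, -0.004, np.float64(-0.9)], [0.015, 0.018, -0.004, np.float64(-0.9)], [0.014, 0.018, -0.004, np.float64(-0.9)], [0.014, 0.019, -0.004, np.float64(-0.9)], [0.014, 0.019, -0.004, np.float64(-0.9)]
[0.014, 0.019, -0.004, np.float64(-0.9)], [0.013, 0.019, -0.004, np.float64(-0.9)],
```

Call:
send_rows --increments '[[[0.016, 0.014, -0.015, -1], [0.016, 0.015, -0.015, -1], [0.016, 0.015, -0.01, -1], [0.016, 0.016, -0.005, -1], [0.016, 0.016, 0, -1], [0.015, 0.016, 0, -1], [0.015, 0.015, 0, -1], [0.01, 0.01, 0, -1]]]'

```text
clock: 7.45
eef_pos: [0.5332, 0.0997, 0.2876]
tool_rot: [0.498, 0.867, -0.004, -0.012]
ft_force: [0.4, -0.3, -2.6]
grip_width: 0.0434
```

```bash
python3 - <<'E'
from h import *
cam('wrist','w3');st();plan([.5766,.145,.275],121,4)
E
```

```text
t 7.5 [0.5337 0.1015 0.2874] psi 120.3 F [ 1.5  1.8 -2.3] M [ 0.1  -0.17  0.05] w 0.0431 q [ 0.18  0.33  0.25  1.51  0.01 -0.35] tilt [-0.024  0.008 -1.   ]
[0.004, 0.015, 0.003, np.float64(-0.2)], [0.004, 0.015, 0.003, np.float64(-0.2)], [0.004, 0.015, 0.003, np.float64(-0.2)], [0.004, 0.015, 0.003, np.float64(-0.2)],
```

View pics/w3.png

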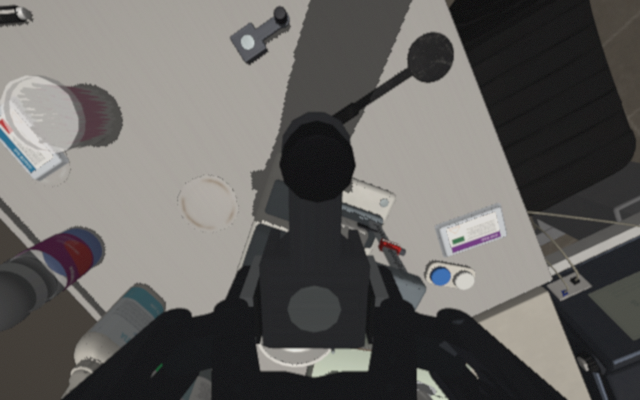

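The crank is held with the hub disc at (315,308) and the grip at (318,160), so the arm points back towards the camera. Next I'll work out where the hub sits relative to the TCP.

```bash
python3 - <<'E'
from h import *
c=load('w3');p,s,o=pose()
im=c['image'].astype(int);P=pts(c)
for z in (.040,): 
  m=np.zeros((400,640),bool);m[280:335,285:345]=1
  g=im.mean(-1);print('median',np.median(g[m]))
  mm=(m&(g>np.percentile(g[m],50)+8)).astype(np.uint8)
  n,l,S,C=cv2.connectedComponentsWithStats(mm);i=1+S[1:,4].argmax();print(S[i],C[i]);
  hz=p[2]+.0019+.019
  h=plane(c,*C[i],hz);g=plane(c,318,160,hz+.036)
  print('hub',h,'tcp',p,'rel',h-p,'depth z',P[308,315],P[160,318]);print('yaw',np.degrees(np.arctan2(*(h-g)[[1,0]])),np.linalg.norm((h-g)[:2]),s-90)
E
```

```text
median 67.0Traceback (most recent call last):
  File "<stdin>", line 8, in <module>
ValueError: attempt to get argmax of an empty sequence
```

```bash
python3 - <<'E'
from h import *
c=load('w3');p,s,o=pose()
P=pts(c);hz=p[2]+.0019+.019
h=plane(c,315,308,hz);g=plane(c,318,152,hz+.036)
print('hub',h,'tcp',p,'rel',h-p,'depth',P[308,315],P[290,300],P[152,318]);print('yaw',np.degrees(np.arctan2(*(h-g)[[1,0]])),np.linalg.norm((h-g)[:2]),s-90)
q=P[280:345,265:365].reshape(-1,3);q=q[abs(q[:,2]-np.median(q[:,2]))<.004];print(np.median(q[:,2]),cv2.minAreaRect(q[:,:2].astype(np.float32)))
E
```

```text
hub [0.534626   0.09985348 0.30828804] tcp [0.53366079 0.10147468 0.28738804] rel [ 0.00096521 -0.0016212   0.0209    ] depth [0.53325633 0.09900122 0.31052655] [0.52973226 0.09002762 0.30920391] [0.47439054 0.06463019 0.34573944]
yaw 30.281934212927982 0.06955898017114046 30.337626961374283
0.3089942424082468 ((0.536695659160614, 0.10104616731405258), (0.03264494985342026, 0.04257548227906227), 29.757787704467773)
```

```bash
python3 - <<'E'
from h import *
plan([.5762,.1458,.268],121,5)
E
```

```text
[0.003, 0.012, 0.004, np.float64(-0.1)], [0.003, 0.012, 0.004, np.float64(-0.1)], [0.003, 0.012, 0.004, np.float64(-0.1)], [0.003, 0.012, 0.004, np.float64(-0.1)], [0.003, 0.012, 0.004, np.float64(-0.1)],
```

Call:
send_rows --increments '[[[0.003, 0.012, 0.003, 0], [0.003, 0.013, 0.003, -0.2], [0.003, 0.013, 0.004, -0.2], [0.003, 0.012, 0.004, -0.2], [0.001, 0.006, 0.003, 0], [0, 0, 0, 0], [0, 0, 0, 0], [0, 0, 0, 0]]]'

```text
clock: 8.3
eef_pos: [0.5779, 0.1427, 0.2661]
tool_rot: [0.493, 0.87, -0.005, -0.014]
ft_force: [0.1, 0.2, -2.2]
grip_width: 0.0429
```

```bash
python3 - <<'E'
from h import *
st();plan([.5762,.1458,.262],121,4)
E
```

```text
t 8.3 [0.5779 0.1427 0.2661] psi 120.9 F [ 0.1  0.2 -2.2] M [-0.02 -0.04  0.  ] w 0.0429 q [ 0.24  0.45  0.37  1.51  0.01 -0.3 ] tilt [-0.028  0.005 -1.   ]
[0.001, 0.0, 0.001, np.float64(-0.0)], [0.001, 0.0, 0.001, np.float64(-0.0)], [0.001, 0.0, 0.001, np.float64(-0.0)], [0.001, 0.0, 0.001, np.float64(-0.0)],
```

Call:
send_rows --increments '[[[0.002, 0, 0.003, 0], [0.001, 0, 0.004, 0], [0.001, 0, 0.004, 0], [0, 0, 0.003, 0], [0, 0, 0.002, 0], [0, 0, 0, 0], [0, 0, 0, 0], [0, 0, 0, 0]]]'

```text
clock: 9.1
eef_pos: [0.5744, 0.1454, 0.25]
tool_rot: [0.494, 0.869, -0.005, -0.013]
ft_force: [0.5, 0.4, -1.7]
grip_width: 0.0429
```

```bash
python3 - <<'E'
from h import *
c=cam('side','s1');cam('wrist','w4');st()
a=c['image'][130:240,310:420];cv2.imwrite('pics/s1a.png',cv2.resize(cv2.cvtColor(a,cv2.COLOR_RGB2BGR),None,fx=5,fy=5,interpolation=cv2.INTER_CUBIC))
E
```

```text
t 9.2 [0.5745 0.1455 0.2501] psi 120.8 F [ 0.9  0.1 -1.5] M [ 0.04 -0.03  0.01] w 0.043 q [ 0.24  0.45  0.32  1.47  0.01 -0.3 ] tilt [-0.027  0.005 -1.   ]
```

View pics/s1a.png

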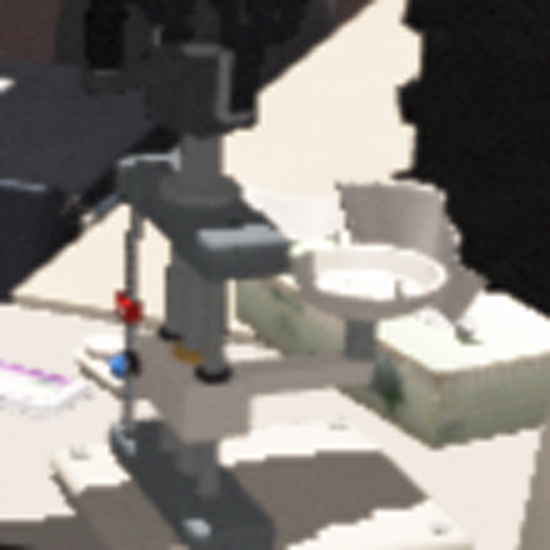

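Call:
send_rows --increments '[[[-0.001, 0.001, 0.002, 0], [0, 0, 0.003, 0], [0, 0, 0.003, 0], [0, 0, 0.003, 0], [0, 0, 0.003, 0], [0, 0, 0.003, 0], [0, 0, 0.003, 0], [0, 0, 0.003, 0]]]'

```text
clock: 10.0
eef_pos: [0.5755, 0.1452, 0.2252]
tool_rot: [0.494, 0.869, -0.004, -0.013]
ft_force: [-0.3, -0.4, -1.8]
grip_width: 0.0431
```

```bash
python3 - <<'E'
from h import *
st()
E
```

```text
t 10.0 [0.5755 0.1452 0.2252] psi 120.8 F [-0.3 -0.4 -1.8] M [ 0.02 -0.1  -0.01] w 0.0431 q [ 0.24  0.46  0.27  1.41  0.01 -0.3 ] tilt [-0.027  0.005 -1.   ]
```

Call:
send_rows --increments '[[[0, 0, 0.003, 0], [0, 0, 0.003, 0], [0, 0, 0.003, 0], [0, 0, 0.003, 0], [0, 0, 0.002, 0], [0, 0, 0.002, 0], [0, 0, 0, 0], [0, 0, 0, 0]]]'

```text
clock: 10.8
eef_pos: [0.5755, 0.1454, 0.2176]
tool_rot: [0.494, 0.869, -0.001, -0.009]
ft_force: [0.1, 0.2, -2.6]
grip_width: 0.0433
```

```bash
python3 - <<'E'
from h import *
st()
c=cam('side','s2')
a=c['image'][130:240,310:420];cv2.imwrite('pics/s2a.png',cv2.resize(cv2.cvtColor(a,cv2.COLOR_RGB2BGR),None,fx=5,fy=5,interpolation=cv2.INTER_CUBIC))
E
```

```text
t 10.8 [0.5755 0.1454 0.2176] psi 120.8 F [ 0.1  0.2 -2.6] M [-0.03 -0.03  0.03] w 0.0433 q [ 0.24  0.45  0.24  1.38  0.01 -0.3 ] tilt [-0.016  0.007 -1.   ]
```

View pics/s2a.png

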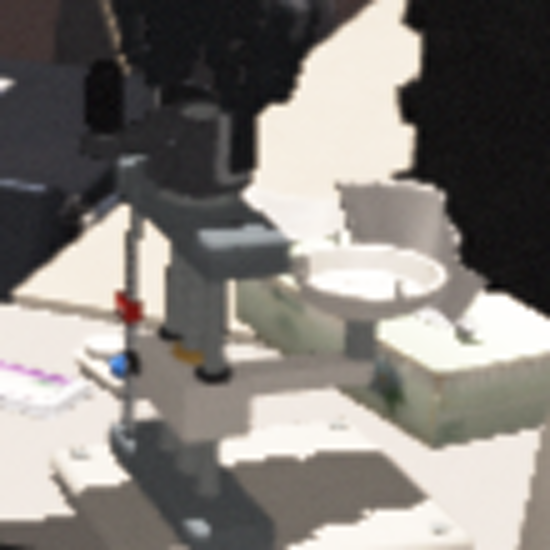

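Call:
send_rows --hand -1 --increments '[[[0, 0, 0, 0], [0, 0, 0, 0], [0, 0, 0, 0], [0, 0, 0, 0], [0, 0, 0, 0], [0, 0, -0.01, 0], [0, 0, -0.015, 0], [0, -0.005, -0.02, 0]]]'

```text
clock: 11.65
eef_pos: [0.5712, 0.1425, 0.2612]
tool_rot: [0.494, 0.869, -0.003, -0.011]
ft_force: [0.1, 0.2, 0.3]
grip_width: 0.0853
```

```bash
python3 - <<'E'
from h import *
st()
c=cam('wrist','w5');s=cam('side','s3');t=cam('top','t3')
P=pts(c)
for n,c in (('w1',load('w1')),('w5',load('w5')),('side',s),('top',t)):
    im=c['image'].astype(int);P=pts(c)
    m=(im[...,0]>90)&(im[...,1]<60)&(im[...,2]<70)&(np.linalg.norm(P[...,:2]-[.56,.17],axis=-1)<.08)
    q=P[m];print(n,m.sum(),q.min(0).round(3) if len(q) else '',q.max(0).round(3) if len(q) else '')
    v,u=np.nonzero(m)
    if len(u): print(u.min(),u.max(),v.min(),v.max())
a=s['image'][130:240,310:420];cv2.imwrite('pics/s3a.png',cv2.resize(cv2.cvtColor(a,cv2.COLOR_RGB2BGR),None,fx=5,fy=5,interpolation=cv2.INTER_CUBIC))
E
```

```text
t 11.65 [0.5712 0.1425 0.2612] psi 120.8 F [0.1 0.2 0.3] M [-0.03 -0.02 -0.  ] w 0.0853 q [ 0.24  0.43  0.33  1.49  0.01 -0.3 ] tilt [-0.022  0.006 -1.   ]
w1 36 [0.544 0.208 0.11 ] [0.552 0.218 0.116]
348 355 209 217
w5 42 [0.545 0.205 0.11 ] [0.551 0.218 0.115]
384 394 204 213
side 16 [0.543 0.194 0.104] [0.552 0.209 0.115]
334 337 189 194
top 0
```

View pics/w5.png

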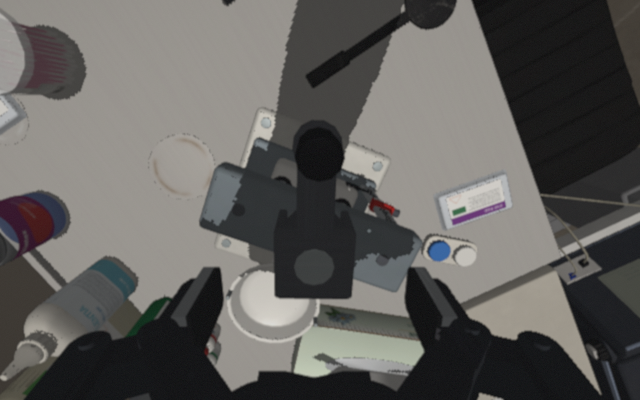

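View pics/s3a.png

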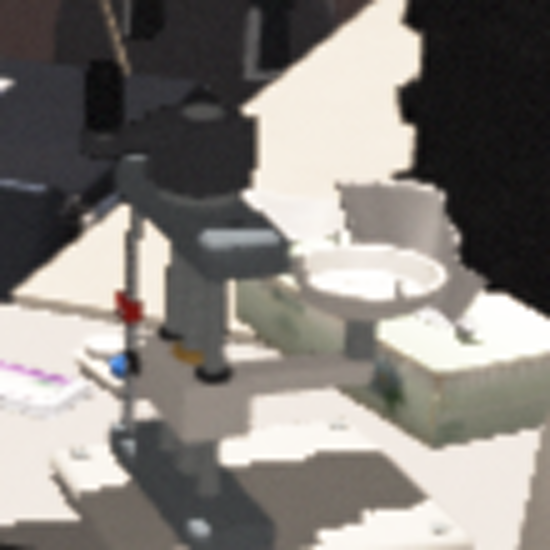

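```bash
python3 - <<'E'
from h import *
f=lambda a,s,g:np.clip(cv2.resize(cv2.cvtColor(a,cv2.COLOR_RGB2BGR),None,fx=s,fy=s,interpolation=cv2.INTER_NEAREST).astype(float)*g,0,255).astype(np.uint8)
c=load('w5');cv2.imwrite('pics/w5b.png',f(c['image'][165:225,340:410],8,1.8))
c=load('w1');P=pts(c);im=c['image']
for v in range(192,206,2): print(v,[(u,int(im[v,u].max()),P[v,u].round(3).tolist()) for u in range(312,336,4)])
s=load('s3');P=pts(s);im=s['image']
print(); 
for v in range(184,206): print(v,[(int(im[v,u].max()),P[v,u].round(3).tolist()) for u in range(332,340,2)])
E
```

```text
192 [(312, 53, [0.562, 0.174, 0.035]), (316, 53, [0.56, 0.179, 0.036]), (320, 52, [0.558, 0.184, 0.036]), (324, 53, [0.557, 0.189, 0.034]), (328, 53, [0.555, 0.194, 0.034]), (332, 62, [0.552, 0.198, 0.04])]
194 [(312, 45, [0.551, 0.17, 0.083]), (316, 40, [0.549, 0.175, 0.082]), (320, 50, [0.561, 0.185, 0.034]), (324, 52, [0.559, 0.19, 0.034]), (328, 51, [0.557, 0.195, 0.035]), (332, 64, [0.552, 0.197, 0.048])]
196 [(312, 41, [0.551, 0.17, 0.089]), (316, 17, [0.549, 0.175, 0.09]), (320, 22, [0.549, 0.179, 0.088]), (324, 45, [0.561, 0.191, 0.035]), (328, 50, [0.56, 0.196, 0.036]), (332, 64, [0.553, 0.198, 0.052])]
198 [(312, 61, [0.552, 0.171, 0.093]), (316, 38, [0.551, 0.175, 0.092]), (320, 21, [0.55, 0.179, 0.092]), (324, 25, [0.55, 0.184, 0.087]), (328, 31, [0.548, 0.188, 0.087]), (332, 51, [0.547, 0.193, 0.085])]
200 [(312, 81, [0.553, 0.171, 0.099]), (316, 78, [0.552, 0.175, 0.098]), (320, 55, [0.551, 0.18, 0.093]), (324, 40, [0.567, 0.193, 0.034]), (328, 37, [0.565, 0.197, 0.035]), (332, 33, [0.548, 0.193, 0.088])]
202 [(312, 85, [0.554, 0.171, 0.102]), (316, 85, [0.552, 0.175, 0
[... 2367 characters left out ...]
 (132, [0.571, 0.364, 0.017]), (52, [0.546, 0.178, 0.094]), (129, [0.55, 0.167, 0.098])]
201 [(177, [0.566, 0.368, 0.013]), (182, [0.569, 0.352, 0.019]), (27, [0.547, 0.182, 0.089]), (123, [0.55, 0.17, 0.094])]
202 [(227, [0.561, 0.341, 0.02]), (188, [0.568, 0.342, 0.02]), (31, [0.547, 0.181, 0.087]), (107, [0.551, 0.171, 0.091])]
203 [(178, [0.562, 0.342, 0.017]), (182, [0.566, 0.332, 0.021]), (31, [0.547, 0.181, 0.084]), (105, [0.55, 0.169, 0.089])]
204 [(152, [0.561, 0.336, 0.016]), (128, [0.565, 0.326, 0.02]), (54, [0.55, 0.201, 0.072]), (111, [0.55, 0.168, 0.086])]
205 [(215, [0.561, 0.34, 0.011]), (113, [0.567, 0.333, 0.013]), (100, [0.549, 0.194, 0.072]), (125, [0.549, 0.163, 0.085])]
```

View pics/w5b.png

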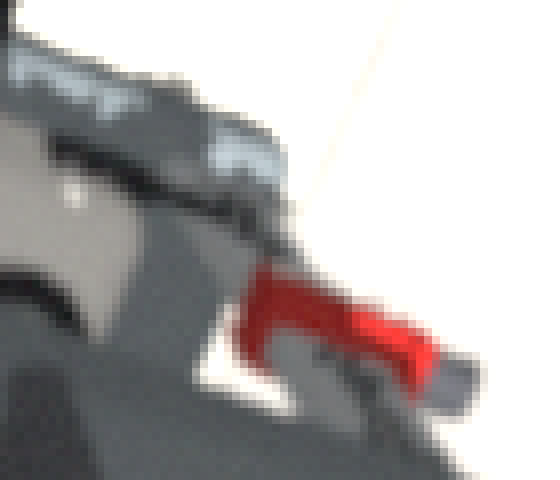

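```bash
python3 - <<'E'
from h import *
c=load('w5');P=pts(c)
print(plane(c,314,267,.238),P[267,314],P[150,319],P[142,319])
m=abs(P[...,2]-.274)<.006;m[:, :280]=0;m[:,360:]=0;m[200:]=0
v,u=np.nonzero(m);print(u.min(),u.max(),v.min(),v.max());q=np.array([plane(c,a,b,.274)[:2] for a,b in zip(u,v)]);g=cv2.minEnclosingCircle(q.astype(np.float32));print(g)
q=P[225:300,260:365].reshape(-1,3);q=q[abs(q[:,2]-.238)<.004];print(np.median(q[:,2]),cv2.minAreaRect(q[:,:2].astype(np.float32)))
plan([.52,.111,.30],121,3);
E
```

```text
[0.57711115 0.14572006 0.238     ] [0.57645062 0.14529928 0.2394113 ] [0.5172032  0.11153867 0.27298492] [0.51447189 0.10982185 0.27492699]
294 344 131 180
((0.519070565700531, 0.11258480697870255), 0.009566443972289562)
0.23823571053667209 ((0.5751802325248718, 0.14436857402324677), (0.046608664095401764, 0.04406506568193436), 29.6763858795166)
[-0.0, -0.02, -0.012, np.float64(-0.1)], [-0.0, -0.02, -0.012, np.float64(-0.1)], [-0.0, -0.02, -0.012, np.float64(-0.1)],
```

Call:
send_rows --increments '[[[0, -0.01, 0, 0], [0, -0.012, 0, 0], [0, -0.012, 0.001, 0], [0, -0.012, 0.001, 0], [0, -0.01, 0.001, 0], [0, -0.003, 0, 0], [0, 0, 0, 0], [0, 0, 0, 0]]]'

```text
clock: 12.6
eef_pos: [0.5143, 0.1095, 0.254]
tool_rot: [0.494, 0.869, -0.005, -0.013]
ft_force: [0.3, -0.4, 0.5]
grip_width: 0.0854
```

```bash
python3 - <<'E'
from h import *
st();plan([.520,.112,.258],121,1)
E
```

```text
t 12.6 [0.5143 0.1095 0.254 ] psi 120.8 F [ 0.3 -0.4  0.5] M [-0.04 -0.04 -0.02] w 0.0854 q [ 0.2   0.31  0.13  1.42  0.01 -0.33] tilt [-0.028  0.005 -1.   ]
[-0.001, 0.006, -0.004, np.float64(-0.2)],
```

Call:
send_rows --hand 1 --increments '[[[-0.001, 0.004, -0.003, 0], [0, 0.002, -0.001, 0], [0, 0, 0, 0], [0, 0, 0, 0], [0, 0, 0, 0], [0, 0, 0, 0], [0, 0, 0, 0], [0, 0, 0, 0]]]'

```text
clock: 13.4
eef_pos: [0.522, 0.1128, 0.2579]
tool_rot: [0.494, 0.87, -0.005, -0.013]
ft_force: [1.1, -0.1, -0.0]
grip_width: 0.0182
```

```bash
python3 - <<'E'
from h import *
st()
E
```

```text
t 13.4 [0.522  0.1128 0.2579] psi 120.8 F [ 1.1 -0.1 -0. ] M [-0.03 -0.05  0.  ] w 0.0182 q [ 0.21  0.32  0.16  1.43  0.01 -0.33] tilt [-0.027  0.005 -1.   ]
```

```bash
cat >> h.py <<'E'
C=np.array([.5766,.1452])
def arc(step,n=8,gain=1.0,r=.065,dz=0.,lead=0.):
    p,s,o=pose();st();d=p[:2]-C;th=np.degrees(np.arctan2(d[1],d[0]));print('theta',round(th,1),'r',round(np.linalg.norm(d),4))
    a=np.radians(s);X=np.array([np.cos(a),np.sin(a)]);Y=np.array([X[1],-X[0]])
    steps=[step]*n if np.isscalar(step) else step;out=[];t=th-lead
    for q in steps:
        v=r*(np.array([np.cos(np.radians(t-q)),np.sin(np.radians(t-q))])-[np.cos(np.radians(t)),np.sin(np.radians(t))])/gain
        out.append([round(float(v@X),3),round(float(v@Y),3),dz,0]);t-=q
    print(out)
E
python3 -c "
from h import *
arc([6,10,10,10,10,10,10,8])"
```

```text
t 13.4 [0.522  0.1128 0.2579] psi 120.8 F [ 1.1 -0.1 -0. ] M [-0.03 -0.05  0.  ] w 0.0182 q [ 0.21  0.32  0.16  1.43  0.01 -0.33] tilt [-0.027  0.005 -1.   ]
theta -149.3 r 0.0635
[[0.007, 0.0, 0.0, 0], [0.011, 0.002, 0.0, 0], [0.011, 0.004, 0.0, 0], [0.01, 0.006, 0.0, 0], [0.009, 0.007, 0.0, 0], [0.007, 0.009, 0.0, 0], [0.005, 0.01, 0.0, 0], [0.003, 0.009, 0.0, 0]]
```

Call:
send_rows --increments '[[[0.007, 0, 0, 0], [0.011, 0.002, 0, 0], [0.011, 0.004, 0, 0], [0.01, 0.006, 0, 0], [0.009, 0.007, 0, 0], [0.007, 0.009, 0, 0], [0.005, 0.01, 0, 0], [0.003, 0.009, 0, 0]]]'

```text
clock: 14.2
eef_pos: [0.532, 0.1944, 0.2579]
tool_rot: [0.494, 0.869, -0.007, -0.008]
ft_force: [2.4, -5.4, 0.1]
grip_width: 0.0179
```

```bash
python3 -c "
from h import *
arc(14)"
```

```text
t 14.2 [0.532  0.1944 0.2579] psi 120.7 F [ 2.4 -5.4  0.1] M [-1.39 -0.61  0.07] w 0.0179 q [ 0.35  0.39  0.25  1.45  0.   -0.19] tilt [-0.022 -0.004 -1.   ]
theta 132.2 r 0.0664
[[0.001, 0.016, 0.0, 0], [-0.003, 0.016, 0.0, 0], [-0.006, 0.015, 0.0, 0], [-0.01, 0.013, 0.0, 0], [-0.012, 0.01, 0.0, 0], [-0.014, 0.007, 0.0, 0], [-0.016, 0.003, 0.0, 0], [-0.016, -0.001, 0.0, 0]]
```

Call:
send_rows --increments '[[[0.001, 0.016, 0, 0], [-0.003, 0.016, 0, 0], [-0.006, 0.015, 0, 0], [-0.01, 0.013, 0, 0], [-0.012, 0.01, 0, 0], [-0.014, 0.007, 0, 0], [-0.016, 0.003, 0, 0], [-0.016, -0.001, 0, 0]]]'

```text
clock: 15.0
eef_pos: [0.6355, 0.1804, 0.2583]
tool_rot: [0.49, 0.871, -0.006, -0.019]
ft_force: [1.3, 2.7, 2.2]
grip_width: 0.018
```

```bash
python3 -c "
from h import *
arc(14)"
```

```text
t 15.0 [0.6355 0.1804 0.2583] psi 121.3 F [1.3 2.7 2.2] M [ 0.77 -0.19 -0.  ] w 0.018 q [ 0.27  0.61  0.61  1.6   0.02 -0.28] tilt [-0.039  0.008 -0.999]
theta 30.8 r 0.0686
[[-0.016, -0.002, 0.0, 0], [-0.015, -0.006, 0.0, 0], [-0.013, -0.009, 0.0, 0], [-0.01, -0.012, 0.0, 0], [-0.007, -0.014, 0.0, 0], [-0.003, -0.015, 0.0, 0], [0.0, -0.016, 0.0, 0], [0.004, -0.015, 0.0, 0]]
```

Call:
send_rows --increments '[[[-0.016, -0.002, 0, 0], [-0.015, -0.006, 0, 0], [-0.013, -0.009, 0, 0], [-0.01, -0.012, 0, 0], [-0.007, -0.014, 0, 0], [-0.003, -0.015, 0, 0], [0, -0.016, 0, 0], [0.004, -0.015, 0, 0]]]'

```text
clock: 15.8
eef_pos: [0.5893, 0.0804, 0.2572]
tool_rot: [0.49, 0.872, 0.001, -0.024]
ft_force: [2.3, 8.9, -1.4]
grip_width: 0.0178
```

```bash
python3 -c "
from h import *
arc(14)"
```

```text
t 15.8 [0.5893 0.0804 0.2572] psi 121.3 F [ 2.3  8.9 -1.4] M [ 1.73 -0.81 -0.11] w 0.0178 q [ 0.12  0.46  0.36  1.51  0.03 -0.43] tilt [-0.04   0.025 -0.999]
theta -78.9 r 0.066
[[0.007, -0.014, 0.0, 0], [0.01, -0.012, 0.0, 0], [0.013, -0.009, 0.0, 0], [0.015, -0.006, 0.0, 0], [0.016, -0.002, 0.0, 0], [0.016, 0.002, 0.0, 0], [0.015, 0.006, 0.0, 0], [0.013, 0.009, 0.0, 0]]
```

Call:
send_rows --increments '[[[0.007, -0.014, 0, 0], [0.01, -0.012, 0, 0], [0.013, -0.009, 0, 0], [0.015, -0.006, 0, 0], [0.016, -0.002, 0, 0], [0.016, 0.002, 0, 0], [0.015, 0.006, 0, 0], [0.013, 0.009, 0, 0]]]'

```text
clock: 16.6
eef_pos: [0.5125, 0.1492, 0.2582]
tool_rot: [0.495, 0.869, 0.002, -0.018]
ft_force: [-2.6, -3.1, 2.5]
grip_width: 0.0184
```

```bash
python3 -c "
from h import *
c=cam('side','s4')
a=c['image'][130:240,310:420];cv2.imwrite('pics/s4a.png',cv2.resize(cv2.cvtColor(a,cv2.COLOR_RGB2BGR),None,fx=5,fy=5,interpolation=cv2.INTER_CUBIC))
cam('wrist','w6')
arc(10)"
```

```text
t 16.7 [0.5128 0.1514 0.2584] psi 120.9 F [-6.4  0.6  7.1] M [-0.14  1.04  0.02] w 0.0177 q [ 0.27  0.32  0.15  1.43  0.03 -0.27] tilt [-0.029  0.025 -0.999]
theta 174.4 r 0.0641
[[0.008, 0.007, 0.0, 0], [0.007, 0.009, 0.0, 0], [0.005, 0.01, 0.0, 0], [0.004, 0.011, 0.0, 0], [0.002, 0.011, 0.0, 0], [-0.0, 0.011, 0.0, 0], [-0.002, 0.011, 0.0, 0], [-0.004, 0.011, 0.0, 0]]
```

View pics/s4a.png

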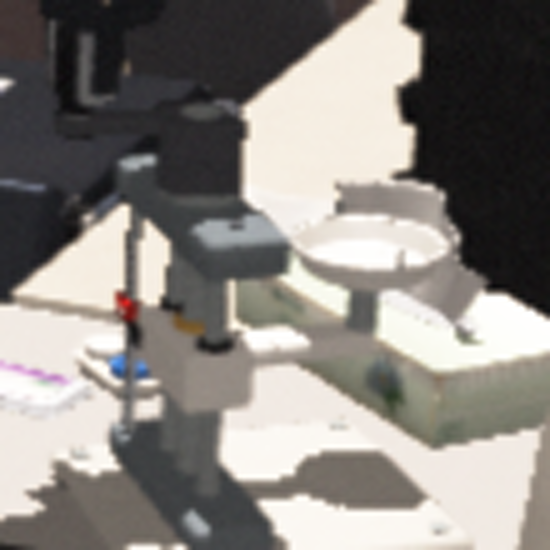

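View pics/w6.png

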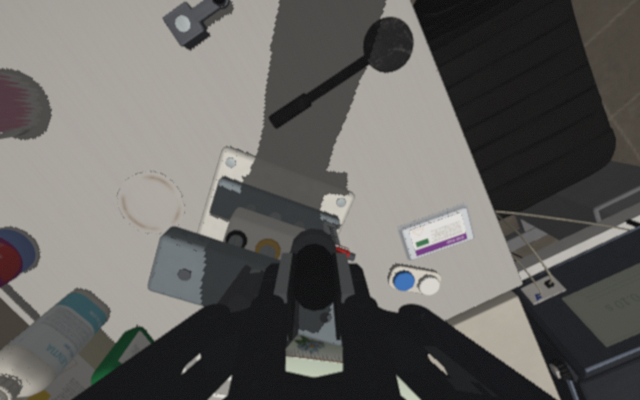

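```bash
cat >> h.py <<'E'
def ptr(c,dbg=True):
    im=c['image'].astype(int);P=pts(c)
    near=(abs(P[...,0]-.547)<.008)&(P[...,1]>.165)&(P[...,1]<.225)&(P[...,2]>.06)&(P[...,2]<.135)
    r=near&(im[...,0]>1.8*im[...,1])&(im[...,0]>60)
    k=near&(im.max(-1)<60)&~r
    for n,m in (('red',r),('blk',k)):
        v,u=np.nonzero(m)
        if len(u): print(n,m.sum(),'uv',u.mean().round(1),v.mean().round(1),'z',P[m][:,2].min().round(4),P[m][:,2].mean().round(4),np.median(P[m][:,2]).round(4),P[m][:,2].max().round(4),'y',P[m][:,1].min().round(3),P[m][:,1].max().round(3))
        else: print(n,0)
E
python3 - <<'E'
from h import *
for n in ['side0','s3','s4','w1','w5','w6']: print(n);ptr(load(n))
f=lambda a,s,g:np.clip(cv2.resize(cv2.cvtColor(a,cv2.COLOR_RGB2BGR),None,fx=s,fy=s,interpolation=cv2.INTER_NEAREST).astype(float)*g,0,255).astype(np.uint8)
A=f(load('s3')['image'][180:212,322:352],12,1.5);B=f(load('s4')['image'][180:212,322:352],12,1.5)
cv2.imwrite('pics/cmp.png',np.hstack([A,B]))
E
```

```text
side0
red 18 uv 335.3 191.3 z 0.104 0.1115 0.1124 0.1165 y 0.194 0.211
blk 6 uv 336.2 201.8 z 0.085 0.0885 0.0887 0.0909 y 0.171 0.187
s3
red 17 uv 335.2 191.4 z 0.1041 0.111 0.1121 0.1155 y 0.194 0.21
blk 8 uv 336.1 201.9 z 0.0724 0.0872 0.0886 0.094 y 0.168 0.201
s4
red 13 uv 334.9 190.8 z 0.1068 0.1127 0.1135 0.1165 y 0.192 0.209
blk 8 uv 336.5 196.5 z 0.0912 0.104 0.1056 0.1099 y 0.173 0.199
w1
red 121 uv 344.8 211.3 z 0.1098 0.1134 0.1135 0.1165 y 0.195 0.218
blk 171 uv 330.9 203.1 z 0.0625 0.0948 0.0883 0.1344 y 0.17 0.209
w5
red 140 uv 381.8 205.4 z 0.108 0.1132 0.1135 0.1153 y 0.195 0.218
blk 163 uv 365.7 194.3 z 0.0614 0.0956 0.0909 0.1346 y 0.17 0.21
w6
red 58 uv 342.5 251.3 z 0.11 0.1134 0.1134 0.115 y 0.202 0.218
blk 30 uv 332.5 236.5 z 0.0604 0.0766 0.0764 0.0904 y 0.201 0.206
```

View pics/cmp.png

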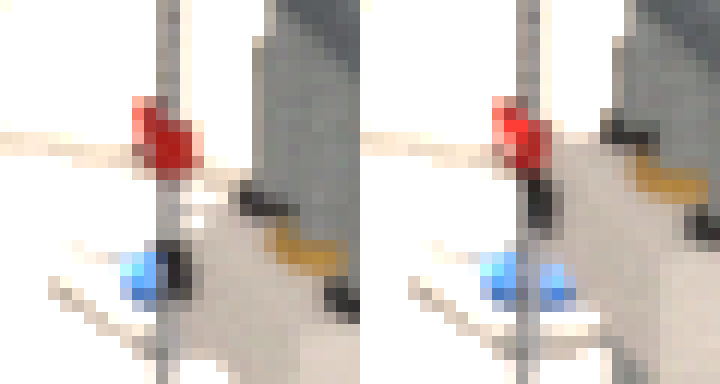

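```bash
python3 -c "
from h import *
arc([8,12,12,12,12,10,4,0])"
```

```text
t 16.7 [0.5128 0.1514 0.2584] psi 120.9 F [-6.4  0.6  7.1] M [-0.14  1.04  0.02] w 0.0177 q [ 0.27  0.32  0.15  1.43  0.03 -0.27] tilt [-0.029  0.025 -0.999]
theta 174.4 r 0.0641
[[0.007, 0.006, 0.0, 0], [0.009, 0.01, 0.0, 0], [0.006, 0.012, 0.0, 0], [0.004, 0.013, 0.0, 0], [0.001, 0.014, 0.0, 0], [-0.001, 0.011, 0.0, 0], [-0.001, 0.004, 0.0, 0], [0.0, 0.0, 0.0, 0]]
```

Call:
send_rows --increments '[[[0.007, 0.006, 0, 0], [0.009, 0.01, 0, 0], [0.006, 0.012, 0, 0], [0.004, 0.013, 0, 0], [0.001, 0.014, 0, 0], [-0.001, 0.011, 0, 0], [-0.001, 0.004, 0, 0], [0, 0, 0, 0]]]'

```text
clock: 17.5
eef_pos: [0.5631, 0.2107, 0.2588]
tool_rot: [0.494, 0.87, 0.002, -0.017]
ft_force: [-1.3, -2.7, 4.1]
grip_width: 0.0177
```

```bash
python3 -c "
from h import *
st();d=pose()[0][:2]-C;print(np.degrees(np.arctan2(d[1],d[0])))
c=cam('side','s5');ptr(c)
f=lambda a,s,g:np.clip(cv2.resize(cv2.cvtColor(a,cv2.COLOR_RGB2BGR),None,fx=s,fy=s,interpolation=cv2.INTER_NEAREST).astype(float)*g,0,255).astype(np.uint8)
cv2.imwrite('pics/s5a.png',np.hstack([f(c['image'][180:212,322:352],12,1.5),f(c['image'][130:194,320:380],6,1.5)]))
"
```

```text
t 17.5 [0.5631 0.2107 0.2588] psi 120.8 F [-1.3 -2.7  4.1] M [-0.83  0.16  0.02] w 0.0177 q [ 0.34  0.46  0.36  1.49  0.03 -0.19] tilt [-0.028  0.02  -0.999]
101.61976255761118
red 9 uv 335.0 190.7 z 0.1104 0.1133 0.1141 0.1155 y 0.194 0.207
blk 10 uv 336.2 195.1 z 0.0943 0.1074 0.108 0.1153 y 0.169 0.199
```

View pics/s5a.png

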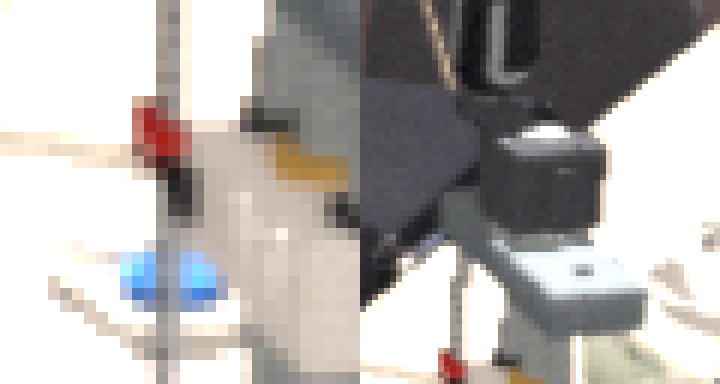

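Call:
send_rows --hand -1 --increments '[[[0, 0, 0, 0], [0, 0, 0, 0], [0, 0, 0, 0], [0, 0, 0, 0], [0, 0, -0.01, 0], [0, 0, -0.015, 0], [0, 0, -0.015, 2], [0, -0.005, -0.01, 4]]]'

```text
clock: 18.35
eef_pos: [0.5579, 0.2086, 0.3086]
tool_rot: [0.54, 0.842, 0.001, -0.021]
ft_force: [-0.6, -0.2, 0.8]
grip_width: 0.0854
```

```bash
python3 -c "
from h import *
st();plan([.45,.178,.30],102,4);plan([.463,.178,.18],102,4,p=[.455,.178,.30],s=102)
c=cam('side','s6');ptr(c)
"
```

```text
t 18.35 [0.5579 0.2086 0.3086] psi 114.7 F [-0.6 -0.2  0.8] M [ 0.02 -0.06  0.02] w 0.0854 q [ 0.34  0.45  0.47  1.62  0.03 -0.09] tilt [-0.035  0.024 -0.999]
[0.004, -0.028, 0.002, np.float64(3.2)], [0.003, -0.028, 0.002, np.float64(3.2)], [0.001, -0.028, 0.002, np.float64(3.2)], [-0.0, -0.028, 0.002, np.float64(3.2)], 
[-0.0, 0.002, 0.03, 0.0], [-0.0, 0.002, 0.03, 0.0], [-0.0, 0.002, 0.03, 0.0], [-0.0, 0.002, 0.03, 0.0], 
red 8 uv 334.9 190.8 z 0.1103 0.113 0.1131 0.116 y 0.195 0.205
blk 11 uv 336.2 194.9 z 0.0943 0.1074 0.1088 0.1129 y 0.168 0.199
```

Call:
send_rows --increments '[[[0.004, -0.025, 0, 3.2], [0.003, -0.028, 0, 3.2], [0.001, -0.028, 0.002, 3.2], [0, -0.024, 0.015, 3], [0, 0, 0.03, 0], [0, 0, 0.03, 0], [0, 0, 0.025, 0], [0, 0, 0.01, 0]]]'

```text
clock: 19.2
eef_pos: [0.4522, 0.1841, 0.2045]
tool_rot: [0.63, 0.777, 0.007, -0.017]
ft_force: [-0.2, -0.5, -0.8]
grip_width: 0.0858
```

```bash
python3 -c "
from h import *
c=cam('wrist','w7');st();ptr(c)
"
```

```text
t 19.25 [0.4519 0.184  0.2037] psi 101.9 F [-1.4 -0.3 -1.6] M [0.   0.03 0.03] w 0.0854 q [ 0.36  0.24 -0.1   1.24  0.04  0.16] tilt [-0.019  0.032 -0.999]
red 214 uv 313.9 322.8 z 0.1045 0.1129 0.1134 0.115 y 0.196 0.218
blk 245 uv 288.9 319.0 z 0.0724 0.1104 0.109 0.1344 y 0.17 0.222
```

View pics/w7.png

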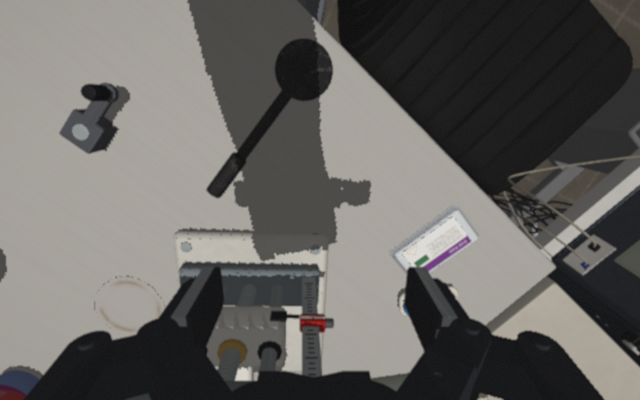

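```bash
python3 -c "
from h import *
c=load('w7');P=pts(c);im=c['image']
f=lambda a,s,g:np.clip(cv2.resize(cv2.cvtColor(a,cv2.COLOR_RGB2BGR),None,fx=s,fy=s,interpolation=cv2.INTER_NEAREST).astype(float)*g,0,255).astype(np.uint8)
cv2.imwrite('pics/w7a.png',f(im[295:345,260:345],9,1.6))
for u in (278,290,298,302,306,312,320): print(u,[(v,tuple(im[v,u].tolist()),P[v,u].round(4).tolist()) for v in range(306,332,1) if P[v,u,2]>.08])
"
```

```text
278 [(307, (81, 80, 78), [0.5514, 0.1761, 0.0942]), (308, (88, 87, 83), [0.5505, 0.1762, 0.0968]), (309, (87, 86, 83), [0.5508, 0.1763, 0.0979]), (310, (71, 71, 68), [0.5496, 0.1763, 0.1008]), (311, (45, 43, 43), [0.5489, 0.1764, 0.1031]), (312, (24, 27, 26), [0.5497, 0.1765, 0.1034]), (313, (17, 17, 20), [0.5492, 0.1766, 0.1054]), (314, (20, 20, 21), [0.5498, 0.1767, 0.1059]), (315, (18, 17, 18), [0.5496, 0.1768, 0.1075]), (316, (14, 14, 15), [0.5494, 0.1769, 0.109]), (317, (21, 20, 21), [0.5487, 0.1769, 0.1112]), (318, (22, 21, 23), [0.5493, 0.177, 0.1116]), (319, (31, 30, 32), [0.5496, 0.1771, 0.1126]), (320, (45, 45, 44), [0.5511, 0.1774, 0.1119]), (321, (73, 72, 70), [0.5524, 0.1776, 0.1115]), (322, (90, 88, 85), [0.5511, 0.1775, 0.1144]), (323, (94, 92, 89), [0.5507, 0.1776, 0.1161]), (324, (93, 92, 89), [0.5508, 0.1777, 0.1172]), (325, (93, 91, 88), [0.5512, 0.1778, 0.1179]), (326, (96, 94, 91), [0.5525, 0.178, 0.1176]), (327, (97, 95, 92), [0.5516, 0.178, 0.1198]), (328, (96, 94, 92), [0.5521, 0.1782, 0.1204]), (329, (96, 95, 92), [0.5527, 0.1783, 0.1208]), (330, (96, 94, 91)
[... 4370 characters left out ...]
0, 99, 95), [0.5443, 0.2121, 0.1086]), (318, (113, 83, 81), [0.5441, 0.2119, 0.1102]), (319, (92, 46, 44), [0.5443, 0.2119, 0.1112]), (320, (102, 26, 23), [0.5439, 0.2117, 0.1131]), (321, (129, 31, 27), [0.5441, 0.2117, 0.1142]), (322, (150, 36, 33), [0.5458, 0.2121, 0.1131]), (323, (158, 38, 34), [0.5465, 0.2122, 0.1136]), (324, (134, 33, 30), [0.5472, 0.2124, 0.1139]), (325, (92, 23, 18), [0.5485, 0.2127, 0.1135]), (326, (79, 23, 21), [0.5493, 0.2129, 0.1137]), (327, (78, 24, 20), [0.5502, 0.2131, 0.1138]), (328, (79, 23, 23), [0.5508, 0.2132, 0.1143]), (329, (78, 25, 23), [0.552, 0.2134, 0.1141]), (330, (77, 27, 24), [0.5537, 0.2138, 0.1132]), (331, (88, 56, 53), [0.5544, 0.214, 0.1135])]
```

View pics/w7a.png

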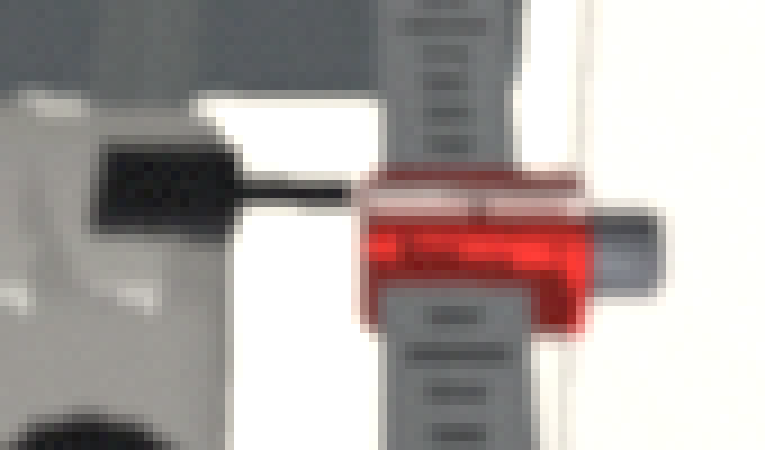

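```bash
python3 -c "
from h import *
st()
for n in ('top','side'):
    c=cam(n,n+'9');P=pts(c)
    m=(np.linalg.norm(P[...,:2]-C,axis=-1)<.03)&(abs(P[...,2]-.238)<.005);q=P[m]
    print(n,m.sum(),np.median(q[:,2]));A=np.c_[q[:,:2]-C,np.ones(len(q))];print('planefit',np.linalg.lstsq(A,q[:,2],rcond=None)[0])
    if n=='top':print(cv2.minAreaRect(q[:,:2].astype(np.float32)))
    a=c['image'][120:200,230:320] if n=='top' else c['image'][130:210,310:400]
    cv2.imwrite('pics/f_%s.png'%n,cv2.resize(cv2.cvtColor(a,cv2.COLOR_RGB2BGR),None,fx=6,fy=6,interpolation=cv2.INTER_CUBIC))
"; python3 -c "
import cv2,numpy as np
cv2.imwrite('pics/f.png',np.hstack([cv2.imread('pics/f_top.png'),cv2.imread('pics/f_side.png')])[:, :, :][::1])
i=cv2.imread('pics/f.png');cv2.imwrite('pics/f.png',cv2.resize(i,(790,350)))"
```

```text
t 19.25 [0.4519 0.184  0.2037] psi 101.9 F [-1.4 -0.3 -1.6] M [0.   0.03 0.03] w 0.0854 q [ 0.36  0.24 -0.1   1.24  0.04  0.16] tilt [-0.019  0.032 -0.999]
top 415 0.23757516509785737
planefit [ 0.00029105 -0.00268199  0.23760855]
((0.5758468508720398, 0.14884406328201294), (0.04509010165929794, 0.051030419766902924), 15.903457641601562)
side 131 0.23905020001691896
planefit [0.00542133 0.07927086 0.23882162]
```

View pics/f.png

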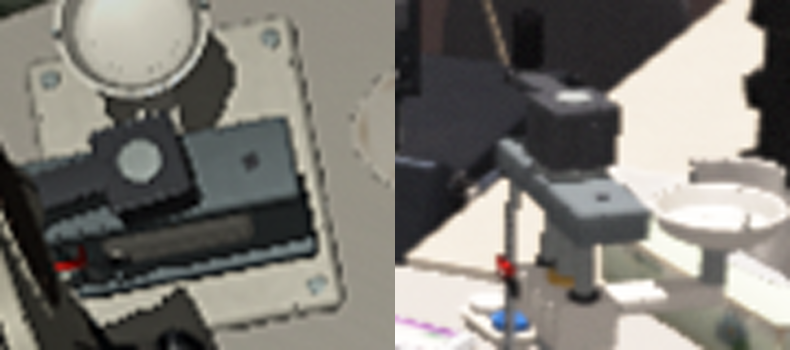

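View pics/top9.png

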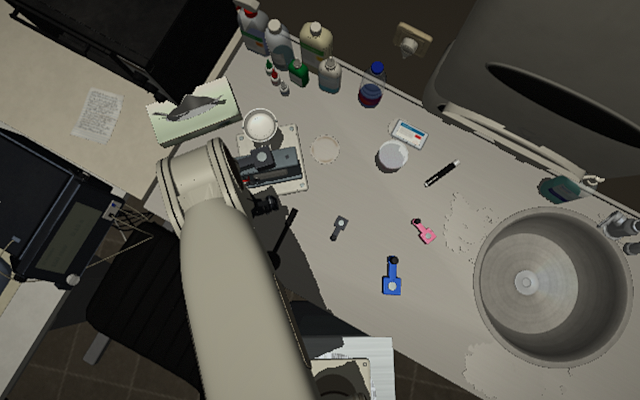

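Call:
send_rows --increments '[[[0, -0.01, -0.005, 0], [0, -0.005, 0, 0], [0, 0, 0, 0], [0, 0, 0, 0], [0, 0, 0, 0], [0, 0, 0, 0], [0, 0, 0, 0], [0, 0, 0, 0]]]'

```text
clock: 20.15
eef_pos: [0.4412, 0.1822, 0.2177]
tool_rot: [0.63, 0.777, 0.013, -0.014]
ft_force: [-0.7, -0.3, 0.9]
grip_width: 0.0856
```

```bash
python3 -c "
from h import *
st()
c=cam('wrist','w9');ptr(c);P=pts(c)
print(order.job_done())
"
```

```text
t 20.15 [0.4412 0.1822 0.2177] psi 101.9 F [-0.7 -0.3  0.9] M [-0.06 -0.05 -0.04] w 0.0856 q [ 0.37  0.2  -0.11  1.25  0.04  0.16] tilt [-0.006  0.037 -0.999]
red 172 uv 312.8 321.4 z 0.1106 0.1133 0.1134 0.115 y 0.196 0.217
blk 196 uv 287.0 316.1 z 0.068 0.109 0.1086 0.134 y 0.171 0.222
the job is handed in; nothing more can be done
None
```

I put the large dark crank on the screw, wound the chin rest up to the marker, let go, backed the gripper off and handed the job in at about 20 s. The hand-in reports no verdict.

- **Fit:** I set the arm to the way the flat was seen to face, about 31° yaw. The crank dropped fully home on the first try, with no searching for the flat. In the last top view the hub's top was at 237.6 mm, against 238 mm when seated, and level.
- **Height:** I wound about 470° clockwise by the grip. In the last front view the pointer's tip read about 107 mm and the white line about 108.5 mm. That is roughly 1.5 mm low, give or take 1 mm, inside the 4 mm allowed, so I left it.
- **Surroundings:** The tub and the penlight looked unmoved in the last top view, and the occluder and lens case as far as they showed. I did not measure any of them, and I did not check the gauze pack. The gripper was clear of the crank, with no contact force.
- **Disagreement:** A flat-plane fit to the side camera's depth suggested a tilt of about 4.5° in the hub. I put this down to the side view's low resolution and mixed faces, since the top view showed the hub level.

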